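# Take the micropipette from its slanted stand and hold it upright

### The job

A pump bottle stands in the way beside the slanted micropipette stand: first set it aside, upright on the worktop and at least 15 cm from the stand, and let go of it. Then draw the micropipette out of the stand's sleeve, turn it upright with its narrow tip pointing straight down, and finish while still holding it like that, at rest in the air with the tip at least 8 cm above the worktop and touching nothing but the gripper. Do not tip the bottle over, do not drop the pipette, and leave the other things where they are.

Things in the scene. Friction and masses are not known exactly. Their poses are not given: they have to be found in the camera images.
- pipette_stand: Fixed stand: grey base plate 90 x 150 x 12 mm (own x, y, z; origin at the centre of its underside, on the worktop) with a round white sleeve on a post, 36 mm outside, bore 22 mm wide, 94 mm deep. The sleeve's axis lies in the own y-z plane and leans 55 degrees from upright towards own +y (the robot's left, give or take 20 degrees); its mouth and the pipette's barrel point that way.
- stand_mouth (a point): Centre of the sleeve's mouth, on its axis; 30 mm along the stand's own +y from its origin and 81 mm above the worktop. The axes are the stand's: the draw-out direction is own (0, 0.819, 0.574).
- pipette_barrel (a point): Micropipette, 236 mm, about 90 g: middle of its round barrel (30 mm across, 120 mm long, the part to grasp), on the long axis, near the centre of mass. Own +y runs along the axis to the tip, so upright means own +y straight down; at the -y end of the barrel a push button, 16 mm across, 24 mm long. At the start 60 mm out from the mouth on the sleeve's axis, which it may leave by 3 degrees of sag.
- pipette_tip (a point): End of the micropipette's narrow tip, 152 mm along own +y from pipette_barrel; same axes. The narrow shaft (17 then 9 mm across, 92 mm long) is in the sleeve at the start, the barrel's shoulder resting on the rim: draw it more than 92 mm along the axis to free it.
- pump_bottle_center (a point): Pump bottle (the obstacle), 180 mm tall, 44 x 72 mm in plan (own x, y), about 150 g; this point is on the neck's axis 90 mm above its foot; own z is up. It stands close beside the barrel, on the robot's side.
- pump_bottle_neck (a point): Round collar at the pump bottle's neck, on its axis, 134 mm above its foot: 31 mm across, from 126 to 142 mm; the place to grasp from above. Above it a pump head 22 mm across and, at 163 to 180 mm, a spout reaching 35 mm out midway between own +x and own +y: close the fingers at right angles to the spout.
- micropipette: The micropipette as a whole; its origin lies 15 mm off the long axis, so use pipette_barrel instead. Same axes.
- pump_bottle: The pump bottle as a whole, origin at the centre of its foot. The worktop to the robot's left of the stand, in front of the tip box, is free to put it down.
- tip_box: Bystander: box of pipette tips with a clear lid, 102 x 68 x 83 mm, origin under its centre. Leave alone.
- petri_dish: Bystander: flat clear dish, 91 mm across, 16 mm high, origin under its centre; just right of it a fixed pane of clear glass, 0.7 m high, stands along x at y = 0, from x = 0.33 to the wall. Leave alone.
- sample_cup: Bystander: screw-top cup, 62 mm across, 68 mm high, origin under its centre. Leave alone.

How it is judged:
On the way, in this order (a step that is already met when the one before it is completed fails the run):
1. the pump bottle stands upright on the worktop, let go, at least 15 cm from the sleeve's mouth, while the pipette is still home in its sleeve (horizontal distance between pump_bottle_neck and stand_mouth above 0.15 m and angle between pump_bottle_center's own z axis and vertical below 0.1 rad and height (world z) of pump_bottle_center between 0.08 and 0.1 m and contact force between the fingers and pump_bottle below 0.1 N and linear speed of pump_bottle below 0.02 m/s and distance between pipette_barrel and stand_mouth below 0.08 m), for 0.2 s.
2. the pipette is out of the sleeve, held by the fingers alone, its tip more than 8 cm above the worktop (contact force between the fingers and micropipette above 0.5 N and contact force between micropipette and pipette_stand below 0.05 N and contact force between micropipette and pump_bottle below 0.05 N and height (world z) of pipette_tip above 0.08 m and distance between pipette_barrel and stand_mouth above 0.11 m), for 0.1 s.
At the end, for the whole second after the job is handed in: Pipette held by the fingers alone, at rest, tip down within 15 degrees of upright, tip over 8 cm above the worktop, touching nothing else; pump bottle upright (within 6 degrees) on the worktop, let go, at rest, its neck over 15 cm (level distance) from the sleeve mouth (contact force between the fingers and micropipette above 0.5 N and contact force between micropipette and pipette_stand below 0.05 N and contact force between micropipette and pump_bottle below 0.05 N and horizontal distance between pump_bottle_neck and stand_mouth above 0.15 m and angle between pump_bottle_center's own z axis and vertical below 0.1 rad and height (world z) of pump_bottle_center between 0.08 and 0.1 m and contact force between the fingers and pump_bottle below 0.1 N and linear speed of pump_bottle below 0.02 m/s and angle between pipette_barrel's own y axis and vertical above 2.88 rad and height (world z) of pipette_tip above 0.08 m and linear speed of micropipette below 0.03 m/s and angular speed of micropipette below 0.2 rad/s and contact force between micropipette and tip_box below 0.05 N and contact force between micropipette and petri_dish below 0.05 N and contact force between micropipette and sample_cup below 0.05 N); the arm keeps its last pose, push and grip.
It fails at once if the pipette is dropped (the middle of its barrel comes lower than 5 cm above the worktop) (height (world z) of pipette_barrel below 0.05 m).
It fails at once if the pump bottle is tipped over (leans more than 35 degrees) (angle between pump_bottle_center's own z axis and vertical above 0.6 rad).
It fails at once if a bystander (tip box, dish or cup) is moved more than 3 cm (distance of any of tip_box, petri_dish, sample_cup from where it was at the start of the episode above 0.03 m).
It also fails if it takes over 51 s, if anything falls off the work surface, if the arm or the gripper's body presses on something with over 40 N, if the wrist force passes 120 N, or if a joint passes its speed limit or range.

### The arm

A 6-joint arm with a two-finger parallel gripper is mounted at the origin on a cart in front of the work surface, level with it; the furniture and walls round the work are solid. World frame = base frame: x ahead of the robot, y to its left, z up, the work surface at z = 0. Lengths are in m, angles in rad, forces in N, time in s.
With the tool pointing down it reaches from about 0.35 to 0.95 m from the base axis. Payload 17.4 kg.
Tool frame: the origin (TCP) lies on the centre line of the jaws, within the pads' length; the fingertips stand 25 mm ahead of it and the grasp point (between the pads) lies 6 mm ahead of it; x points along the fingers, z is the direction in which the jaws open and shut, and the axes are right-handed (so a half turn about x gives the same grasp; the last joint's range is limited). The gripper opens to 93 mm and grips with 3 to 60 N. Pads are 15 mm wide; open, the fingers measure 128 mm over their backs; the gripper's body (75 mm by 188 mm) begins 65 mm behind the grasp point.
Start: joints at [-1.369, 0.116, 1.442, -0, 1.584, -0.038], TCP at [0.16, -0.656, 0.244] pointing down, gripper open.
Joint ranges: [-2.83, 2.83], [-0.83, 2.19], [0.07, 2.5], [-1.14, 4.28], [0.01, 3], [-2.97, 2.97]. Speed limits (rad/s): [1.89, 1.89, 2.22, 3.14, 3.14, 3.14].

### API

Orientations are given as a rotation vector (axis times angle).
In Python, from workcell import arm gives the robot as it stands.
- The arm moves only by the tool move_arm, never from a script. Its argument "rows" is a list of rows, each an object with "dp": the shift along the world's x, y, z in cm, a list of three; "turn": the turn about the world's z in rad. A call has 1 to 5 rows; each row is the pose to reach, as a shift and turn from the pose measured when the call began; what a row does not reach only later rows make up. A row lasts 1/12 s, in which the tool goes at most 41.7 mm and 7.16 degrees, less where a joint would pass 70% of its speed; a pose out of reach is approached as far as the arm can. A call with a gripper value outside its range is refused whole. "hand" is the opening, from -1 (shut) to 1 (fully open), set as the call begins (left out, the last holds). The fingers move at their own pace and stop on an object; "newtons" is the grip in N (left out, the last holds). Time passes only in rows, so rows that repeat a pose let the fingers close. It gives the time, the measured TCP pose, the force and the opening at its end, in the units of the state.
- arm.sense(): the state, without advancing time (a new reading comes with each control period).
- arm.grab_frame(name): name is "scene" or "top"; returns the picture (480x640x3 uint8, red, green, blue); there is no depth.
- arm.camera_info(name): a dict with "mtx" (3x3 intrinsics, pixels), "R" (3x3) and "t" (3): a world point X has camera coordinates R X + t. Camera axes: x right, y down, z forward; pixel columns grow to the right and rows downward; lengths in m; the calibration is good to about 2 mm. A picture is of the moment at which its call begins. camera_info takes no time and is no camera call.
- arm.hand_in(): hands the job in, once; it reports no verdict.
The state is a dict: "time": time; "q": joint angles; "joint_vel": joint speeds; "tau": joint torques, N m; "eef_pos": TCP position; "tcp_rot": TCP orientation; "ft_force": force on the tool from outside, world axes, zero at the start; "ft_torque": the same for the moment, N m; "finger_gap": finger opening in m.
Only numpy, scipy, OpenCV 4.12 (cv2) and the standard library are available. Lean on these libraries where they do the work, as an engineer would, in place of code of your own. Each camera call takes 0.05 s, during which the arm holds its last target. There are 200 camera calls.

## Working session

There is one attempt and no reset: what is moved stays moved. The work goes in short steps, Python scripts to look and compute and a tool call to move; the robot and the scene stay as the last step left them, time stands still between calls to the robot, and variables do not carry over. Pictures are saved under pics/ and viewed, about 8 in all and at most 12, crops included, and the job is handed in when it is done.

Besides the shell and the picture viewer there is one more tool, called after "Call:" by a JSON object that holds its "fn" and its "kwargs", one argument or row to a line. move_arm: Moves the arm, as the interface text tells. Its arguments: {"type":"object","properties":{"rows":{"type":"array"},"hand":{"type":"number"},"newtons":{"type":"number"}},"required":["rows"]}

```bash
mkdir -p pics; ls; python3 - <<'E'
from workcell import arm
import cv2,numpy as np
print(arm.sense())
for n in("scene","top"):
    c=arm.camera_info(n);R=c["R"];print(n,np.round(c["mtx"],1).tolist(),np.round(-np.array(R).T@c["t"],3),np.round(R,3).tolist())
    cv2.imwrite(f"pics/{n}0.png",arm.grab_frame(n)[:,:,::-1])
E
```

```text
pics
{'time': 0.0, 'q': array([-1.36882895e+00,  1.16468372e-01,  1.44227777e+00, -6.69617253e-06,
        1.58396828e+00, -3.77943940e-02]), 'joint_vel': array([ 3.48919567e-05,  2.15348362e-03,  1.26929675e-03, -2.22682021e-03,
        1.36558913e-03,  6.98894860e-04]), 'tau': array([-7.37387018e-04, -7.21260738e+01, -6.22613955e+01,  7.79088819e-02,
        2.36892333e-02, -9.65967820e-05]), 'eef_pos': array([ 0.16025137, -0.65552255,  0.24290927]), 'tcp_rot': array([ 1.03151066,  1.31400545, -1.03030791]), 'ft_force': array([-0.27369269,  0.39693939, -0.64714982]), 'ft_torque': array([-0.01858707,  0.02447305, -0.00889311]), 'finger_gap': 0.09275316837043744}
scene [[509.8, 0.0, 322.9], [0.0, 509.8, 240.2], [0.0, 0.0, 1.0]] [-0.137  0.609  0.716] [[-0.435, -0.901, 0.007], [-0.55, 0.26, -0.794], [0.713, -0.349, -0.608]]
top [[558.4, 0.0, 319.1], [0.0, 558.4, 236.1], [0.0, 0.0, 1.0]] [0.456 0.248 1.051] [[-0.028, -0.999, -0.018], [-0.991, 0.03, -0.129], [0.13, 0.014, -0.991]]
```

View pics/scene0.png

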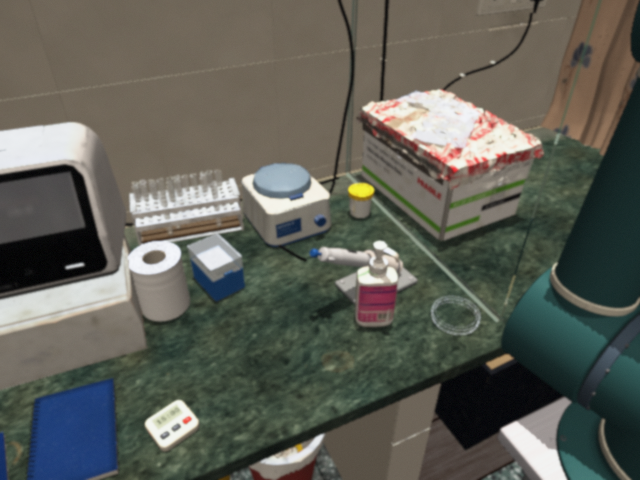

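View pics/top0.png

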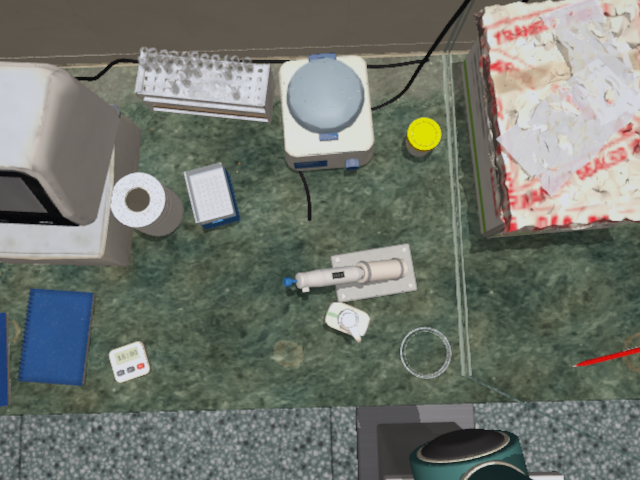

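```bash
cat > h.py <<'E'
import cv2,numpy as np
from workcell import arm
C={n:arm.camera_info(n) for n in("scene","top")}
def ray(n,u,v):
    c=C[n];R=np.array(c["R"]);o=-R.T@np.array(c["t"])
    d=R.T@np.linalg.inv(c["mtx"])@np.array([u,v,1.]);return o,d/np.linalg.norm(d)
def plane(n,u,v,z):
    o,d=ray(n,u,v);return o+d*(z-o[2])/d[2]
def tri(pt,ps):
    (a,d),(b,e)=ray("top",*pt),ray("scene",*ps)
    s=np.linalg.lstsq(np.c_[d,-e],b-a,rcond=None)[0];p,q=a+d*s[0],b+e*s[1]
    return (p+q)/2,np.linalg.norm(p-q)
def proj(n,X):
    c=C[n];p=np.array(c["mtx"])@(np.array(c["R"])@np.array(X)+np.array(c["t"]));return p[:2]/p[2]
def grab(n):
    return arm.grab_frame(n)[:,:,::-1].copy()
E
python3 - <<'E'
import cv2,numpy as np
t=cv2.imread('pics/top0.png')[240:345,282:418];s=cv2.imread('pics/scene0.png')[232:337,300:436]
f=lambda i:cv2.resize(i,None,fx=5.5,fy=5.5,interpolation=cv2.INTER_CUBIC)
g=lambda i:cv2.resize(i,None,fx=2.85,fy=2.85,interpolation=cv2.INTER_CUBIC)
a=cv2.resize(t,None,fx=5.7,fy=5.7,interpolation=cv2.INTER_CUBIC);b=cv2.resize(s,None,fx=5.7,fy=5.7,interpolation=cv2.INTER_CUBIC)
cv2.imwrite('pics/c1.png',a);cv2.imwrite('pics/c2.png',b);print(a.shape)
E
```

```text
(598, 775, 3)
```

View pics/c1.png

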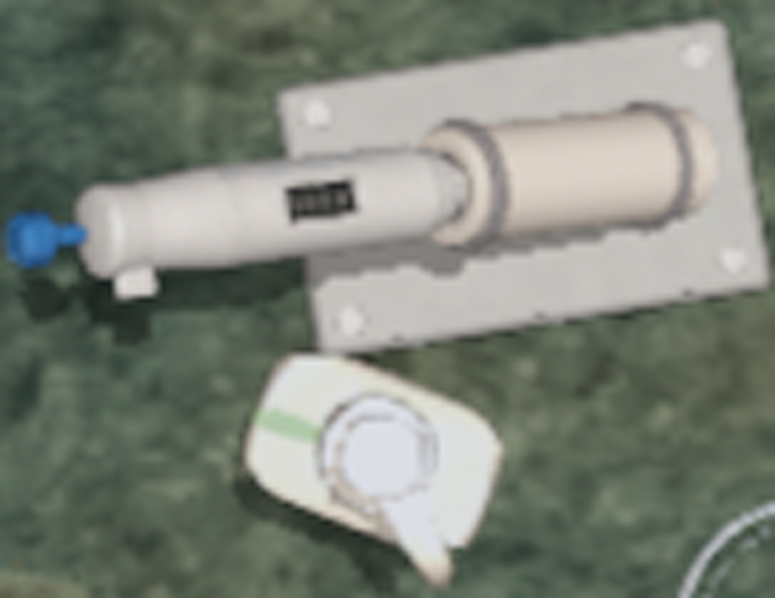

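View pics/c2.png

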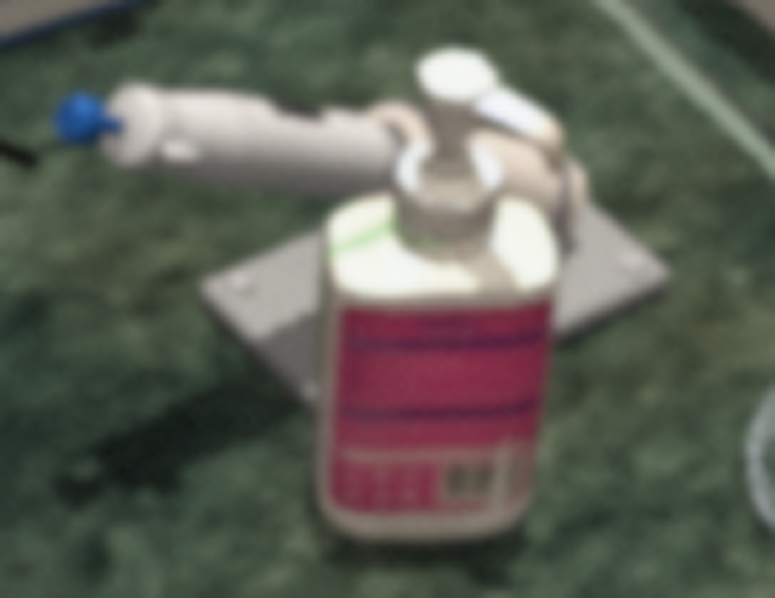

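```bash
python3 - <<'E'
from h import *
np.set_printoptions(precision=4,suppress=True)
T=lambda u,v:(282+u/5.7-.4,240+v/5.7-.4);S=lambda u,v:(300+u/5.7-.4,232+v/5.7-.4)
h,e=tri(T(383,455),S(457,72));print("head",h,e)
s,e2=tri(T(438,575),S(552,125));print("spout",s,e2,"dir",np.degrees(np.arctan2(*(s-h)[1::-1])),np.hypot(*(s-h)[:2]))
cs=np.array([plane("top",*T(*p),.012) for p in[(283,92),(722,25),(770,285),(318,350)]])
o=cs.mean(0);y=(cs[0]-cs[1]+cs[3]-cs[2]);print("base",o,np.linalg.norm(cs[0]-cs[1]),np.linalg.norm(cs[1]-cs[2]),"yaw y",np.degrees(np.arctan2(y[1],y[0])))
y=y/np.linalg.norm(y);m=o+.03*y;m[2]=.081;d=.819*y+np.array([0,0,.574]);b=m+.06*d
print("mouth",m,"barrel",b,"button end",m+.144*d,"axis",d)
for n,ps in(("top",T),("scene",S)):print(n,proj(n,m+.144*d),proj(n,m+.12*d))
print(tri(T(22,242),S(72,118)),tri(T(100,232),S(132,125)),T(22,242),S(72,118))
for n,p in(("box",(212,195)),("dish",(426,353)),("cup",(424,133))):print(n,plane("top",*p,{"box":.083,"dish":.016,"cup":.068}[n]))
print("head z180 plane",plane("top",*T(383,455),.18))
print(arm.sense()['tcp_rot'])
from scipy.spatial.transform import Rotation as R;print(R.from_rotvec(arm.sense()['tcp_rot']).as_matrix())
E
```

```text
head [0.4389 0.2181 0.1807] 0.0003450697969188727
spout [0.4066 0.2045 0.1791] 0.000773801521476601 dir -157.2071539471932 0.03503279536941178
base [0.5206 0.1635 0.012 ] 0.14560833798116393 0.08602803193205989 yaw y 96.76500028055912
mouth [0.517  0.1933 0.081 ] barrel [0.5112 0.2421 0.1154] button end [0.5031 0.3104 0.1637] axis [-0.0965  0.8133  0.574 ]
top [288.807  279.9237] [301.4692 278.5777]
scene [315.1579 245.3434] [324.4957 247.8099]
(array([0.5006, 0.317 , 0.152 ]), np.float64(0.0006268732876438418)) (array([0.5033, 0.2953, 0.1398]), np.float64(6.806279364655662e-05)) (285.45964912280704, 282.05614035087723) (312.23157894736846, 252.3017543859649)
box [0.6616 0.4492 0.083 ]
dish [0.3715 0.0745 0.016 ]
cup [0.7672 0.0662 0.068 ]
head z180 plane [0.4388 0.2179 0.18  ]
[ 1.0315  1.314  -1.0303]
[[-0.0002  0.9714  0.2375]
 [ 0.0011  0.2375 -0.9714]
 [-1.      0.     -0.0011]]
```

Call:
{"fn": "move_arm", "kwargs": {
  "rows": [
    {"dp": [0.5, 0, 4], "turn": 0},
    {"dp": [1, 0, 8], "turn": 0},
    {"dp": [1.5, 0, 12], "turn": 0},
    {"dp": [2, 0, 16], "turn": 0},
    {"dp": [2.5, 0, 20], "turn": 0}
  ]
}}

```text
time: 0.52
eef_pos: [0.1854, -0.6551, 0.4447]
tcp_rot: [1.032, 1.314, -1.03]
ft_force: [0.2, -0.1, -0.3]
finger_gap: 0.0928
```

Call:
{"fn": "move_arm", "kwargs": {
  "rows": [
    {"dp": [1, 1, 4], "turn": 0},
    {"dp": [2, 2, 8], "turn": 0},
    {"dp": [3, 3, 12], "turn": 0},
    {"dp": [4, 4, 16], "turn": 0},
    {"dp": [5, 5, 20], "turn": 0}
  ]
}}

```text
time: 0.93
eef_pos: [0.2343, -0.6053, 0.6412]
tcp_rot: [1.032, 1.314, -1.03]
ft_force: [0.8, -0.8, 0.6]
finger_gap: 0.0928
```

Call:
{"fn": "move_arm", "kwargs": {
  "rows": [
    {"dp": [1, 1, 4], "turn": 0},
    {"dp": [2, 2, 8], "turn": 0},
    {"dp": [3, 3, 12], "turn": 0},
    {"dp": [4, 4, 14], "turn": 0},
    {"dp": [5, 6, 15], "turn": 0}
  ]
}}

```text
time: 1.35
eef_pos: [0.273, -0.5457, 0.7507]
tcp_rot: [1.035, 1.316, -1.03]
ft_force: [0.6, -3.1, -1.5]
finger_gap: 0.0932
```

Call:
{"fn": "move_arm", "kwargs": {
  "rows": [
    {"dp": [1, 4, 1], "turn": 0},
    {"dp": [2, 8, 2], "turn": 0},
    {"dp": [3, 12, 3], "turn": 0},
    {"dp": [4, 15, 4], "turn": 0},
    {"dp": [5, 18, 4], "turn": 0}
  ]
}}

```text
time: 1.77
eef_pos: [0.3226, -0.3631, 0.7925]
tcp_rot: [1.034, 1.314, -1.03]
ft_force: [0.4, 0.2, 0.4]
finger_gap: 0.093
```

```bash
python3 -c "
from workcell import arm
s=arm.sense();print(s['q'],s['eef_pos'],s['ft_force'],s['joint_vel'])"
```

```text
[-0.89790406  0.18539819  0.37931053  0.00323735  2.57847585  0.43720811] [ 0.32260905 -0.36310952  0.79249806] [0.40707298 0.21316662 0.38302518] [ 0.62925414 -0.60446871  0.80516799  0.00543729 -0.19314127  0.62906157]
```

Call:
{"fn": "move_arm", "kwargs": {
  "rows": [
    {"dp": [0.8, 4, 0], "turn": 0.03},
    {"dp": [1.6, 8, 0], "turn": 0.06},
    {"dp": [2.4, 12, 0], "turn": 0.1},
    {"dp": [3.2, 16, 0], "turn": 0.13},
    {"dp": [4, 20, 0], "turn": 0.16}
  ]
}}

```text
time: 2.18
eef_pos: [0.3621, -0.1611, 0.7925]
tcp_rot: [0.912, 1.373, -0.909]
ft_force: [0.8, 0.2, -0.2]
finger_gap: 0.0927
```

Call:
{"fn": "move_arm", "kwargs": {
  "rows": [
    {"dp": [0.8, 4, 0], "turn": 0},
    {"dp": [1.6, 8, 0], "turn": 0},
    {"dp": [2.4, 12, 0], "turn": 0},
    {"dp": [3.2, 16, 0], "turn": 0},
    {"dp": [4, 20, 0], "turn": 0}
  ]
}}

```text
time: 2.6
eef_pos: [0.4016, 0.0409, 0.7926]
tcp_rot: [0.912, 1.373, -0.908]
ft_force: [1.6, -1.4, 0.7]
finger_gap: 0.0927
```

Call:
{"fn": "move_arm", "kwargs": {
  "rows": [
    {"dp": [0.6, 4, 0], "turn": 0},
    {"dp": [1.2, 8, 0], "turn": 0},
    {"dp": [1.8, 12, 0], "turn": 0},
    {"dp": [2.4, 15, 0], "turn": 0},
    {"dp": [3, 18.5, 0], "turn": 0}
  ]
}}

```text
time: 3.02
eef_pos: [0.4312, 0.2278, 0.7926]
tcp_rot: [0.911, 1.373, -0.908]
ft_force: [0.7, 0.2, 0.3]
finger_gap: 0.0931
```

```bash
python3 -c "
from workcell import arm
s=arm.sense();print(s['q'],s['eef_pos'],s['ft_force'],s['joint_vel'])"
```

```text
[0.43260894 0.18887379 0.37490896 0.00343716 2.57639497 1.60602544] [0.43121653 0.2277782  0.79257165] [0.7461774  0.1650535  0.28159507] [ 0.74496391  0.69413778 -0.82165449  0.00156834  0.12582929  0.7537484 ]
```

Call:
{"fn": "move_arm", "kwargs": {
  "rows": [
    {"dp": [0.8, -1, -4], "turn": 0},
    {"dp": [0.8, -1, -8], "turn": 0},
    {"dp": [0.8, -1, -12], "turn": 0},
    {"dp": [0.8, -1, -16], "turn": 0},
    {"dp": [0.8, -1, -20], "turn": 0}
  ]
}}

```text
time: 3.43
eef_pos: [0.4391, 0.218, 0.6306]
tcp_rot: [0.912, 1.373, -0.907]
ft_force: [1.3, 0.0, 1.7]
finger_gap: 0.0929
```

Call:
{"fn": "move_arm", "kwargs": {
  "rows": [
    {"dp": [0, 0, -4], "turn": 0},
    {"dp": [0, 0, -8], "turn": 0},
    {"dp": [0, 0, -12], "turn": 0},
    {"dp": [0, 0, -16], "turn": 0},
    {"dp": [0, 0, -20], "turn": 0}
  ]
}}

```text
time: 3.85
eef_pos: [0.4386, 0.2179, 0.4284]
tcp_rot: [0.912, 1.373, -0.907]
ft_force: [1.0, 0.4, 1.1]
finger_gap: 0.0931
```

Call:
{"fn": "move_arm", "kwargs": {
  "rows": [
    {"dp": [0, 0, -4], "turn": 0},
    {"dp": [0, 0, -8], "turn": 0},
    {"dp": [0, 0, -11], "turn": 0},
    {"dp": [0, 0, -12], "turn": 0}
  ]
}}

```text
time: 4.18
eef_pos: [0.4375, 0.2174, 0.3033]
tcp_rot: [0.908, 1.376, -0.912]
ft_force: [0.4, -0.2, -0.3]
finger_gap: 0.0929
```

```bash
python3 -c "
from h import *
s=arm.sense();print(s['q'],s['eef_pos'],s['ft_force'])
t=grab('top')[200:400,250:450];s=grab('scene')[190:390,260:460]
cv2.imwrite('pics/d1.png',cv2.resize(np.hstack([t,s]),None,fx=2,fy=2))"
```

```text
[ 0.40791188 -0.30201082  1.7356673   0.00186902  1.71161047  1.57850991] [0.43750471 0.21740643 0.30330518] [ 0.36375176 -0.22336841 -0.34385905]
```

View pics/d1.png

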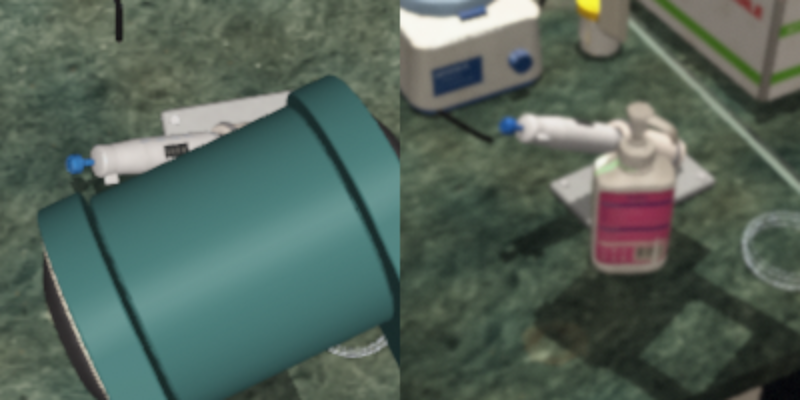

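Call:
{"fn": "move_arm", "kwargs": {
  "rows": [
    {"dp": [0.15, 0.05, -4], "turn": 0},
    {"dp": [0.15, 0.05, -7], "turn": 0},
    {"dp": [0.15, 0.05, -9], "turn": 0},
    {"dp": [0.15, 0.05, -9], "turn": 0}
  ]
}}

```text
time: 4.62
eef_pos: [0.4394, 0.2181, 0.2157]
tcp_rot: [0.909, 1.376, -0.911]
ft_force: [-0.0, -0.3, -1.2]
finger_gap: 0.0934
```

```bash
python3 -c "
from h import *
s=arm.sense();print(s['eef_pos'],s['ft_force'],proj('scene',s['eef_pos']))
s=grab('scene')[140:340,270:480]
cv2.imwrite('pics/d2.png',cv2.resize(s,None,fx=3,fy=3))"
```

```text
[0.43941799 0.21807755 0.21567236] [-0.03806815 -0.31832297 -1.24040959] [381.28343957 227.52361573]
```

View pics/d2.png

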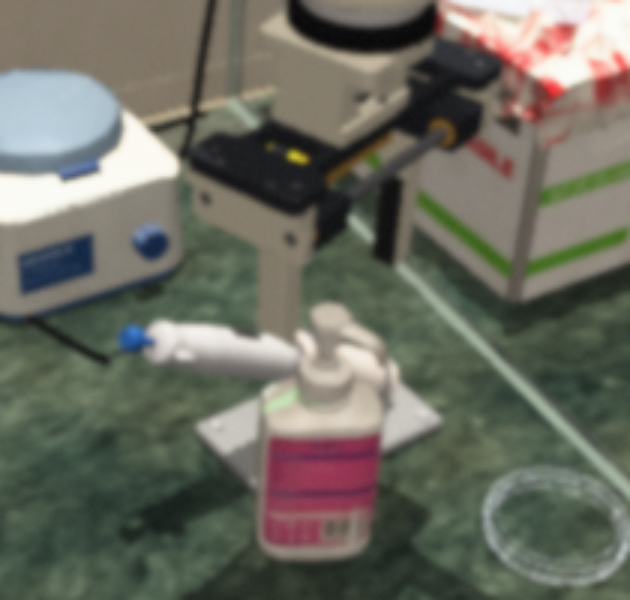

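Call:
{"fn": "move_arm", "kwargs": {
  "rows": [
    {"dp": [0, 0, -3], "turn": 0},
    {"dp": [0, 0, -5.5], "turn": 0},
    {"dp": [0, 0, -6.9], "turn": 0},
    {"dp": [0, 0, -6.9], "turn": 0}
  ]
}}

```text
time: 5.0
eef_pos: [0.4399, 0.2183, 0.1489]
tcp_rot: [0.909, 1.375, -0.91]
ft_force: [0.4, 0.6, -0.3]
finger_gap: 0.093
```

Call:
{"fn": "move_arm", "kwargs": {
  "rows": [
    {"dp": [0, 0, 0], "turn": 0},
    {"dp": [0, 0, 0], "turn": 0},
    {"dp": [0, 0, 0], "turn": 0},
    {"dp": [0, 0, 0], "turn": 0},
    {"dp": [0, 0, 0], "turn": 0}
  ],
  "hand": -1,
  "newtons": 15
}}

```text
time: 5.42
eef_pos: [0.4402, 0.2184, 0.1498]
tcp_rot: [0.91, 1.375, -0.909]
ft_force: [0.3, -0.1, 0.2]
finger_gap: 0.0643
```

Call:
{"fn": "move_arm", "kwargs": {
  "rows": [
    {"dp": [0, 0, -0.2], "turn": 0},
    {"dp": [0, 0, -0.2], "turn": 0},
    {"dp": [0, 0, -0.2], "turn": 0},
    {"dp": [0, 0, -0.2], "turn": 0},
    {"dp": [0, 0, -0.2], "turn": 0}
  ]
}}

```text
time: 5.83
eef_pos: [0.4405, 0.2188, 0.1484]
tcp_rot: [0.911, 1.374, -0.908]
ft_force: [-0.1, 2.8, 6.1]
finger_gap: 0.0466
```

Call:
{"fn": "move_arm", "kwargs": {
  "rows": [
    {"dp": [0, 0, 0], "turn": 0},
    {"dp": [0, 0, 0], "turn": 0},
    {"dp": [0, 0, 0], "turn": 0},
    {"dp": [0, 0, 0], "turn": 0},
    {"dp": [0, 0, 0], "turn": 0}
  ]
}}

```text
time: 6.25
eef_pos: [0.4405, 0.2189, 0.1486]
tcp_rot: [0.911, 1.374, -0.908]
ft_force: [-1.2, 1.1, 4.5]
finger_gap: 0.0461
```

Call:
{"fn": "move_arm", "kwargs": {
  "rows": [
    {"dp": [0, 0, 0], "turn": 0},
    {"dp": [0, 0, 0], "turn": 0},
    {"dp": [0, 0, 0.5], "turn": 0},
    {"dp": [0, 0, 0.8], "turn": 0},
    {"dp": [0, 0, 0.8], "turn": 0}
  ],
  "hand": 0.2
}}

```text
time: 6.67
eef_pos: [0.4407, 0.2189, 0.1574]
tcp_rot: [0.911, 1.374, -0.907]
ft_force: [0.2, 1.9, 0.5]
finger_gap: 0.0559
```

Call:
{"fn": "move_arm", "kwargs": {
  "rows": [
    {"dp": [0, 0, 0], "turn": 0},
    {"dp": [0, 0, 0], "turn": 0},
    {"dp": [0, 0, 0], "turn": 0},
    {"dp": [0, 0, 0], "turn": 0},
    {"dp": [0, 0, 0], "turn": 0}
  ],
  "hand": -1
}}

```text
time: 7.08
eef_pos: [0.4408, 0.219, 0.1576]
tcp_rot: [0.912, 1.374, -0.907]
ft_force: [-0.3, 1.1, 3.2]
finger_gap: 0.0339
```

Call:
{"fn": "move_arm", "kwargs": {
  "rows": [
    {"dp": [0, 0, 0], "turn": 0},
    {"dp": [0, 0, 0], "turn": 0},
    {"dp": [0, 0, 0], "turn": 0}
  ]
}}

```text
time: 7.33
eef_pos: [0.4409, 0.219, 0.1577]
tcp_rot: [0.912, 1.374, -0.907]
ft_force: [0.1, 0.5, 2.8]
finger_gap: 0.0338
```

Call:
{"fn": "move_arm", "kwargs": {
  "rows": [
    {"dp": [0, 0, 0.2], "turn": 0},
    {"dp": [0, 0, 0.4], "turn": 0},
    {"dp": [0, 0, 0.4], "turn": 0},
    {"dp": [0, 0, 0.4], "turn": 0}
  ]
}}

```text
time: 7.67
eef_pos: [0.4408, 0.219, 0.1616]
tcp_rot: [0.912, 1.374, -0.907]
ft_force: [0.1, -0.6, -1.2]
finger_gap: 0.0311
```

```bash
python3 -c "
from h import *
s=arm.sense();print(s['eef_pos'],s['ft_force'],s['finger_gap'])
s=grab('scene')[200:340,310:450]
cv2.imwrite('pics/d3.png',cv2.resize(s,None,fx=4,fy=4))"
```

```text
[0.44084314 0.21899162 0.16163075] [ 0.05707488 -0.57500074 -1.19324643] 0.03110469762841471
```

View pics/d3.png

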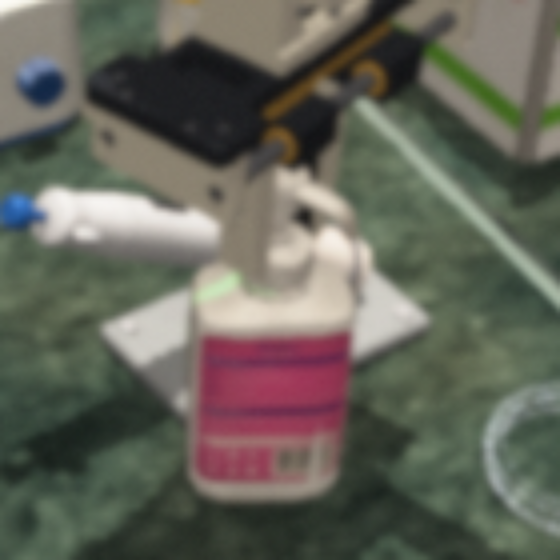

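Call:
{"fn": "move_arm", "kwargs": {
  "rows": [
    {"dp": [0, 0, 0], "turn": 0},
    {"dp": [0, 0, 0.7], "turn": 0},
    {"dp": [-0.5, 0, 1.4], "turn": 0},
    {"dp": [-1.2, 0, 2], "turn": 0},
    {"dp": [-2, 0, 2], "turn": 0}
  ],
  "newtons": 25
}}

```text
time: 8.13
eef_pos: [0.4206, 0.2191, 0.1833]
tcp_rot: [0.913, 1.373, -0.906]
ft_force: [1.1, 0.6, -0.7]
finger_gap: 0.0308
```

Call:
{"fn": "move_arm", "kwargs": {
  "rows": [
    {"dp": [-0.3, 1.5, 0], "turn": 0},
    {"dp": [-0.5, 3.5, 0], "turn": 0},
    {"dp": [-1, 6, 0], "turn": 0},
    {"dp": [-1, 8.5, 0], "turn": 0},
    {"dp": [-1, 11, 0], "turn": 0}
  ]
}}

```text
time: 8.55
eef_pos: [0.4096, 0.3302, 0.1838]
tcp_rot: [0.914, 1.372, -0.905]
ft_force: [1.3, -0.5, -1.1]
finger_gap: 0.0309
```

```bash
python3 -c "
from h import *
s=arm.sense();print(s['eef_pos'],s['ft_force'],s['finger_gap'])
s=grab('scene')[200:400,230:480]
cv2.imwrite('pics/d4.png',cv2.resize(s,None,fx=2.5,fy=2.5))"
```

```text
[0.40963033 0.33024314 0.18384443] [ 1.27085613 -0.52788204 -1.07720607] 0.030921080762596184
```

View pics/d4.png

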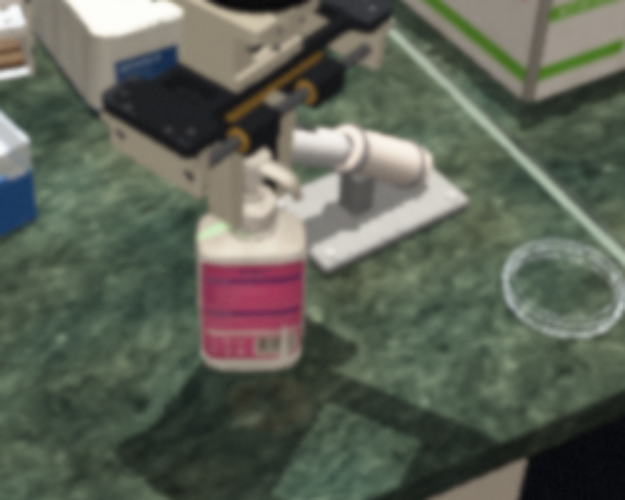

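Call:
{"fn": "move_arm", "kwargs": {
  "rows": [
    {"dp": [0, 3, 0], "turn": 0},
    {"dp": [0, 6.5, 0], "turn": 0},
    {"dp": [0, 9.5, 0], "turn": 0},
    {"dp": [0, 12, 0], "turn": 0},
    {"dp": [0, 13, 0], "turn": 0}
  ]
}}

```text
time: 9.02
eef_pos: [0.4084, 0.4657, 0.1835]
tcp_rot: [0.912, 1.375, -0.902]
ft_force: [1.1, -0.3, -1.9]
finger_gap: 0.031
```

Call:
{"fn": "move_arm", "kwargs": {
  "rows": [
    {"dp": [0, 0, -0.6], "turn": 0},
    {"dp": [0, 0, -1.2], "turn": 0},
    {"dp": [0, 0, -1.7], "turn": 0},
    {"dp": [0, 0, -1.9], "turn": 0},
    {"dp": [0, 0, -1.9], "turn": 0}
  ]
}}

```text
time: 9.43
eef_pos: [0.4084, 0.4646, 0.1638]
tcp_rot: [0.912, 1.375, -0.904]
ft_force: [-0.5, -0.4, -1.1]
finger_gap: 0.0309
```

Call:
{"fn": "move_arm", "kwargs": {
  "rows": [
    {"dp": [0, 0, -0.1], "turn": 0},
    {"dp": [0, 0, -0.2], "turn": 0},
    {"dp": [0, 0, -0.2], "turn": 0}
  ]
}}

```text
time: 9.68
eef_pos: [0.4085, 0.4643, 0.1619]
tcp_rot: [0.913, 1.374, -0.904]
ft_force: [-0.4, -0.0, -1.3]
finger_gap: 0.0308
```

Still hanging; lower in small steps.

Call:
{"fn": "move_arm", "kwargs": {
  "rows": [
    {"dp": [0, 0, -0.1], "turn": 0},
    {"dp": [0, 0, -0.2], "turn": 0},
    {"dp": [0, 0, -0.2], "turn": 0}
  ]
}}

```text
time: 9.93
eef_pos: [0.4085, 0.4642, 0.1597]
tcp_rot: [0.913, 1.374, -0.904]
ft_force: [0.2, -0.4, -1.0]
finger_gap: 0.0313
```

Call:
{"fn": "move_arm", "kwargs": {
  "rows": [
    {"dp": [0, 0, -0.1], "turn": 0},
    {"dp": [0, 0, -0.15], "turn": 0},
    {"dp": [0, 0, -0.15], "turn": 0}
  ]
}}

```text
time: 10.18
eef_pos: [0.4088, 0.4645, 0.1593]
tcp_rot: [0.914, 1.374, -0.903]
ft_force: [-1.1, -2.0, 7.8]
finger_gap: 0.0309
```

Call:
{"fn": "move_arm", "kwargs": {
  "rows": [
    {"dp": [0, 0, 0.05], "turn": 0},
    {"dp": [0, 0, 0.05], "turn": 0},
    {"dp": [0, 0, 0.05], "turn": 0},
    {"dp": [0, 0, 0.05], "turn": 0},
    {"dp": [0, 0, 0.05], "turn": 0}
  ],
  "hand": 1
}}

```text
time: 10.6
eef_pos: [0.4087, 0.4645, 0.1597]
tcp_rot: [0.914, 1.374, -0.903]
ft_force: [0.2, 0.3, 0.3]
finger_gap: 0.0596
```

Call:
{"fn": "move_arm", "kwargs": {
  "rows": [
    {"dp": [0, 0, 0], "turn": 0},
    {"dp": [0, 0, 2], "turn": 0},
    {"dp": [0, 0, 5], "turn": 0},
    {"dp": [0, 0, 9], "turn": 0},
    {"dp": [0, 0, 13], "turn": 0}
  ]
}}

```text
time: 11.02
eef_pos: [0.4084, 0.4641, 0.2905]
tcp_rot: [0.912, 1.375, -0.904]
ft_force: [-0.1, 0.6, 0.9]
finger_gap: 0.0913
```

```bash
python3 -c "
from h import *
s=arm.sense();print(s['q'],s['eef_pos'],s['ft_force'],s['finger_gap'])
s=grab('scene');t=grab('top')
cv2.imwrite('pics/s5.png',s);cv2.imwrite('pics/t5.png',t)
a=cv2.resize(s[200:350,230:430],None,fx=4,fy=4)
cv2.imwrite('pics/d5.png',a)"
```

```text
[ 0.8068559  -0.01859775  1.50584058  0.00237578  1.64981781  1.97585786] [0.40837612 0.46410031 0.29051905] [-0.13315868  0.60609983  0.90332639] 0.09125554768344138
```

View pics/d5.png

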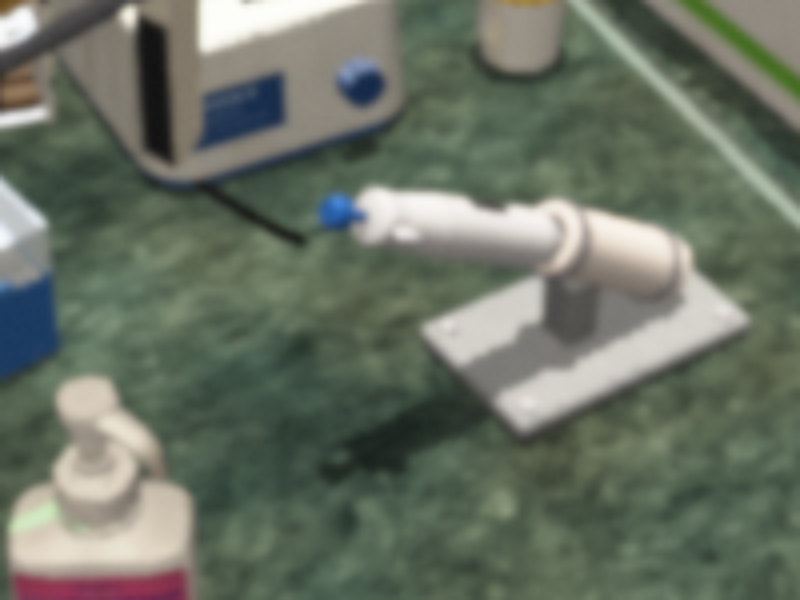

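Call:
{"fn": "move_arm", "kwargs": {
  "rows": [
    {"dp": [2, -3.5, 0], "turn": 0.12},
    {"dp": [4, -7, 0], "turn": 0.24},
    {"dp": [6, -10.5, 0], "turn": 0.36},
    {"dp": [8, -14, 0], "turn": 0.48},
    {"dp": [9.9, -17, 0], "turn": 0.6}
  ]
}}

```text
time: 11.53
eef_pos: [0.5082, 0.2951, 0.2968]
tcp_rot: [0.461, 1.528, -0.437]
ft_force: [0.3, 0.1, -1.2]
finger_gap: 0.0931
```

Call:
{"fn": "move_arm", "kwargs": {
  "rows": [
    {"dp": [0, -1, 0], "turn": 0.12},
    {"dp": [0, -2, 0], "turn": 0.24},
    {"dp": [0, -3, 0], "turn": 0.36},
    {"dp": [0, -3, 0], "turn": 0.48},
    {"dp": [0, -3, 0], "turn": 0.6}
  ]
}}

```text
time: 11.95
eef_pos: [0.5083, 0.2644, 0.2964]
tcp_rot: [-0.015, 1.579, 0.035]
ft_force: [0.1, 0.2, 0.0]
finger_gap: 0.093
```

```bash
python3 -c "
from h import *
from scipy.spatial.transform import Rotation as R
s=arm.sense();print(s['q'],s['eef_pos'],s['ft_force'],s['finger_gap']);z=R.from_rotvec(s['tcp_rot']).as_matrix()[:,2];print(np.degrees(np.arctan2(z[1],z[0])))"
```

```text
[ 0.42768367 -0.11425504  1.58746499  0.01538242  1.6709124   0.39731104] [0.5082933  0.26437973 0.29640321] [0.11768985 0.20740652 0.03770919] 0.09300487047795489
1.8303098364417463
```

Call:
{"fn": "move_arm", "kwargs": {
  "rows": [
    {"dp": [-0.05, -0.1, -4], "turn": 0.09},
    {"dp": [-0.05, -0.1, -8], "turn": 0.09},
    {"dp": [-0.05, -0.1, -10], "turn": 0.09},
    {"dp": [-0.05, -0.1, -11], "turn": 0.09}
  ]
}}

```text
time: 12.28
eef_pos: [0.5066, 0.2628, 0.1824]
tcp_rot: [-0.087, 1.582, 0.104]
ft_force: [0.9, -0.0, -0.6]
finger_gap: 0.0931
```

```bash
python3 -c "
from h import *
s=arm.sense();print(s['eef_pos'],s['ft_force'])
s=grab('scene')
a=cv2.resize(s[170:320,270:440],None,fx=4,fy=4)
cv2.imwrite('pics/d6.png',a)"
```

```text
[0.50662903 0.26281235 0.18235144] [ 0.93002844 -0.04698474 -0.6430462 ]
```

View pics/d6.png

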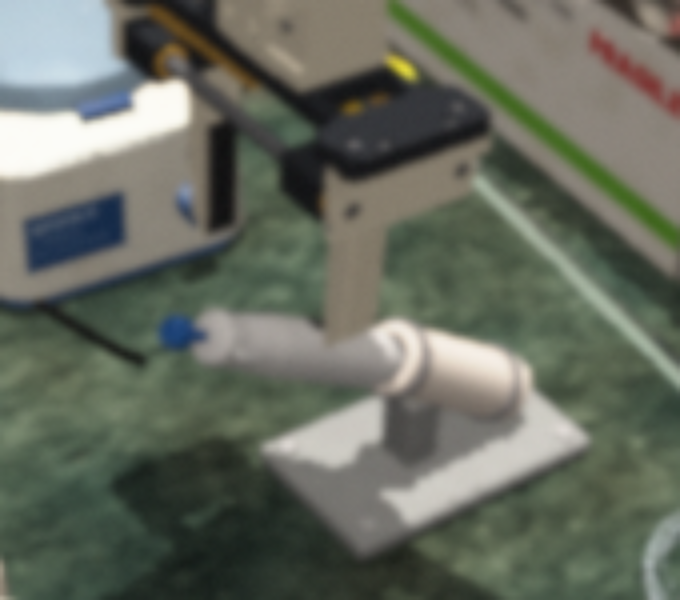

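Call:
{"fn": "move_arm", "kwargs": {
  "rows": [
    {"dp": [0.1, 0.1, -2.5], "turn": 0},
    {"dp": [0.1, 0.1, -4.5], "turn": 0},
    {"dp": [0.1, 0.1, -5.8], "turn": 0},
    {"dp": [0.1, 0.1, -5.8], "turn": 0}
  ]
}}

```text
time: 12.67
eef_pos: [0.5073, 0.2637, 0.1228]
tcp_rot: [-0.088, 1.584, 0.104]
ft_force: [-0.3, -0.6, 0.4]
finger_gap: 0.0929
```

Call:
{"fn": "move_arm", "kwargs": {
  "rows": [
    {"dp": [0, 0, -0.1], "turn": 0},
    {"dp": [0, 0, -0.1], "turn": 0},
    {"dp": [0, 0, -0.1], "turn": 0},
    {"dp": [0, 0, -0.1], "turn": 0},
    {"dp": [0, 0, -0.1], "turn": 0}
  ],
  "hand": -1,
  "newtons": 10
}}

```text
time: 13.08
eef_pos: [0.5076, 0.2638, 0.1227]
tcp_rot: [-0.087, 1.583, 0.104]
ft_force: [0.3, -0.7, -0.7]
finger_gap: 0.0642
```

Call:
{"fn": "move_arm", "kwargs": {
  "rows": [
    {"dp": [0, 0, 0], "turn": 0},
    {"dp": [0, 0, 0], "turn": 0},
    {"dp": [0, 0, 0], "turn": 0},
    {"dp": [0, 0, 0], "turn": 0},
    {"dp": [0, 0, 0], "turn": 0}
  ]
}}

```text
time: 13.5
eef_pos: [0.5076, 0.2638, 0.1227]
tcp_rot: [-0.087, 1.583, 0.104]
ft_force: [-0.1, 0.3, -0.1]
finger_gap: 0.0311
```

Call:
{"fn": "move_arm", "kwargs": {
  "rows": [
    {"dp": [0, 0, 0], "turn": 0},
    {"dp": [0, 0, 0], "turn": 0},
    {"dp": [0, 0, 0], "turn": 0},
    {"dp": [0, 0, 0], "turn": 0}
  ],
  "newtons": 20
}}

```text
time: 13.83
eef_pos: [0.5076, 0.2638, 0.1227]
tcp_rot: [-0.087, 1.583, 0.104]
ft_force: [0.9, 0.1, -0.7]
finger_gap: 0.0294
```

Call:
{"fn": "move_arm", "kwargs": {
  "rows": [
    {"dp": [-0.1, 0.8, 0.55], "turn": 0},
    {"dp": [-0.2, 2.0, 1.35], "turn": 0},
    {"dp": [-0.35, 3.2, 2.2], "turn": 0},
    {"dp": [-0.5, 4.4, 3.05], "turn": 0},
    {"dp": [-0.6, 5, 3.5], "turn": 0}
  ]
}}

```text
time: 14.25
eef_pos: [0.5015, 0.3161, 0.1596]
tcp_rot: [-0.088, 1.581, 0.106]
ft_force: [0.3, -0.7, -1.0]
finger_gap: 0.029
```

Call:
{"fn": "move_arm", "kwargs": {
  "rows": [
    {"dp": [-0.2, 1.6, 1.1], "turn": 0},
    {"dp": [-0.35, 3.2, 2.2], "turn": 0},
    {"dp": [-0.5, 4.8, 3.3], "turn": 0},
    {"dp": [-0.7, 6.2, 4.4], "turn": 0},
    {"dp": [-0.8, 7, 5], "turn": 0}
  ]
}}

```text
time: 14.67
eef_pos: [0.4932, 0.3882, 0.2112]
tcp_rot: [-0.088, 1.58, 0.108]
ft_force: [-0.1, 1.4, -1.0]
finger_gap: 0.0287
```

Call:
{"fn": "move_arm", "kwargs": {
  "rows": [
    {"dp": [0, 0.3, 0.5], "turn": 0},
    {"dp": [0, 0.5, 1], "turn": 0},
    {"dp": [0, 0.5, 1], "turn": 0}
  ]
}}

```text
time: 14.92
eef_pos: [0.4934, 0.3934, 0.2222]
tcp_rot: [-0.088, 1.579, 0.108]
ft_force: [0.5, 0.4, -0.8]
finger_gap: 0.0289
```

```bash
python3 -c "
from h import *
s=arm.sense();print(s['eef_pos'],s['ft_force'],s['ft_torque'])
s=grab('scene')
cv2.imwrite('pics/s7.png',s)
a=cv2.resize(s[150:320,230:440],None,fx=3.5,fy=3.5)
cv2.imwrite('pics/d7.png',a)"
```

```text
[0.49335225 0.39339321 0.222194  ] [ 0.46847993  0.37674675 -0.81539803] [-0.05975575 -0.15451931 -0.02720838]
```

View pics/d7.png

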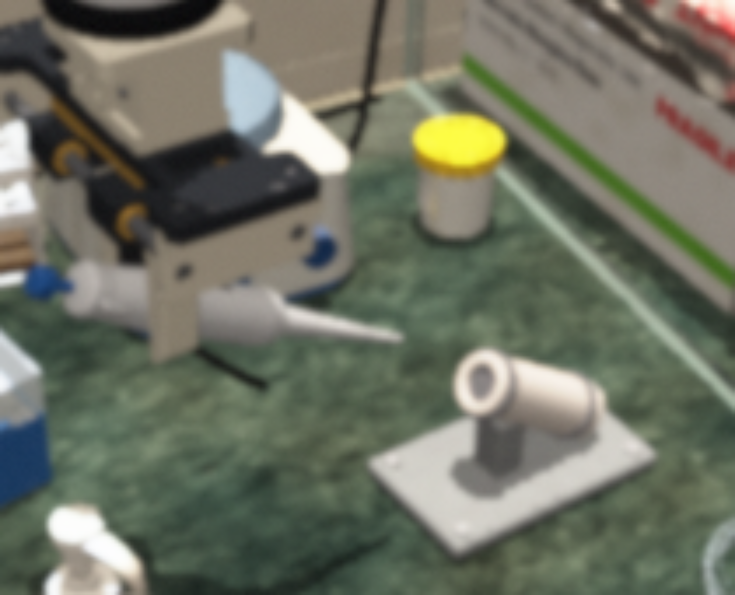

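```bash
cat >> h.py <<'E'
def onplane(n,u,v,P,yaw):  # vertical plane through P containing heading yaw
    o,d=ray(n,u,v);nn=np.array([-np.sin(yaw),np.cos(yaw),0]);return o+d*(nn@(P-o))/(nn@d)
E
python3 - <<'E'
from h import *
np.set_printoptions(precision=4,suppress=True)
from scipy.spatial.transform import Rotation as R
s=arm.sense();M=R.from_rotvec(s['tcp_rot']).as_matrix();print(M)
G=s['eef_pos']+.006*M[:,0];yaw=np.arctan2(M[1,2],M[0,2])+np.pi/2
print("G",G,np.degrees(yaw))
t=onplane("scene",344.9,246.6,G,yaw);b=onplane("scene",238.6,230.6,G,yaw)
print("tip",t,"btn",b,np.linalg.norm(t-b));a=(t-b)/np.linalg.norm(t-b)
print("pitch",np.degrees(np.arcsin(-a[2])),"G along from btn",(G-b)@a,"perp",(G-b)-a*((G-b)@a))
E
```

```text
[[-0.0122 -0.1238  0.9922]
 [ 0.0118  0.9922  0.1239]
 [-0.9999  0.0133 -0.0107]]
G [0.4933 0.393  0.2155] 97.11736349627657
tip [0.5117 0.2457 0.133 ] btn [0.4864 0.448  0.2503] 0.23518964939828935
pitch 29.90362845142234 G along from btn 0.06540378828405373 perp [-0.0002  0.0013 -0.0022]
```

Call:
{"fn": "move_arm", "kwargs": {
  "rows": [
    {"dp": [0, -0.3, -0.5], "turn": 0},
    {"dp": [0, -0.5, -1.1], "turn": 0},
    {"dp": [0, -0.5, -1.1], "turn": 0}
  ]
}}

```text
time: 15.22
eef_pos: [0.4931, 0.3868, 0.2083]
tcp_rot: [-0.088, 1.582, 0.106]
ft_force: [-1.1, -0.4, -1.2]
finger_gap: 0.0292
```

Call:
{"fn": "move_arm", "kwargs": {
  "rows": [
    {"dp": [0.2, -1.6, -1.1], "turn": 0},
    {"dp": [0.35, -3.2, -2.3], "turn": 0},
    {"dp": [0.5, -4.8, -3.4], "turn": 0},
    {"dp": [0.7, -6.4, -4.6], "turn": 0},
    {"dp": [0.83, -7.2, -5.15], "turn": 0}
  ]
}}

```text
time: 15.63
eef_pos: [0.501, 0.3129, 0.1548]
tcp_rot: [-0.088, 1.584, 0.104]
ft_force: [0.8, -0.2, -2.9]
finger_gap: 0.029
```

Call:
{"fn": "move_arm", "kwargs": {
  "rows": [
    {"dp": [0.15, -1.2, -0.6], "turn": 0},
    {"dp": [0.3, -2.5, -1.4], "turn": 0},
    {"dp": [0.5, -3.7, -2.3], "turn": 0},
    {"dp": [0.6, -4.5, -2.8], "turn": 0},
    {"dp": [0.65, -4.9, -3.1], "turn": 0}
  ],
  "newtons": 10
}}

```text
time: 16.05
eef_pos: [0.5075, 0.2628, 0.123]
tcp_rot: [-0.088, 1.584, 0.104]
ft_force: [-1.1, 10.4, 8.2]
finger_gap: 0.0297
```

Call:
{"fn": "move_arm", "kwargs": {
  "rows": [
    {"dp": [0.05, -0.4, -0.2], "turn": 0},
    {"dp": [0.08, -0.7, -0.4], "turn": 0},
    {"dp": [0.1, -1, -0.5], "turn": 0},
    {"dp": [0.12, -1.1, -0.55], "turn": 0},
    {"dp": [0.12, -1.1, -0.55], "turn": 0}
  ],
  "newtons": 5
}}

```text
time: 16.47
eef_pos: [0.5091, 0.2523, 0.1183]
tcp_rot: [-0.087, 1.583, 0.105]
ft_force: [0.2, 3.6, 3.2]
finger_gap: 0.0294
```

```bash
python3 -c "
from h import *
s=arm.sense();print(s['eef_pos'],s['ft_force'],s['ft_torque'],s['finger_gap'])
s=grab('scene');cv2.imwrite('pics/s8.png',s)
m=((s[:,:,0].astype(int)-s[:,:,2]>60)&(s[:,:,0]>90)).astype(np.uint8)
n,l,st,c=cv2.connectedComponentsWithStats(m)
print([(st[i].tolist(),c[i].round(1)) for i in range(1,n) if st[i][4]>8 and 250<c[i][0]<345 and 200<c[i][1]<300])"
```

```text
[0.50912135 0.25226566 0.11830212] [0.16528375 3.61176375 3.19567516] [ 0.5948573  -0.13148481 -0.00422844] 0.02936419812336636
[([311, 249, 8, 7, 41], array([314.2, 251.6]))]
```

Call:
{"fn": "move_arm", "kwargs": {
  "rows": [
    {"dp": [0, 0, 0], "turn": 0},
    {"dp": [0, 0, 0], "turn": 0},
    {"dp": [0, 0, 0], "turn": 0},
    {"dp": [0, 0, 0], "turn": 0}
  ],
  "hand": 0.3
}}

```text
time: 16.85
eef_pos: [0.509, 0.2522, 0.1181]
tcp_rot: [-0.088, 1.584, 0.104]
ft_force: [-0.0, 0.7, 0.2]
finger_gap: 0.0518
```

Call:
{"fn": "move_arm", "kwargs": {
  "rows": [
    {"dp": [-0.05, 0.5, 0.8], "turn": 0},
    {"dp": [-0.1, 1, 1.4], "turn": 0},
    {"dp": [-0.2, 1.5, 1.85], "turn": 0},
    {"dp": [-0.2, 1.5, 1.85], "turn": 0}
  ]
}}

```text
time: 17.18
eef_pos: [0.5073, 0.2683, 0.1382]
tcp_rot: [-0.087, 1.582, 0.105]
ft_force: [-0.2, 0.2, -0.7]
finger_gap: 0.0601
```

```bash
python3 -c "
from h import *
s=arm.sense();print(s['eef_pos'],s['ft_force'],s['ft_torque'],s['finger_gap'])
s=grab('scene');cv2.imwrite('pics/s9.png',s)
m=((s[:,:,0].astype(int)-s[:,:,2]>60)&(s[:,:,0]>90)).astype(np.uint8)
n,l,st,c=cv2.connectedComponentsWithStats(m)
print([(st[i].tolist(),c[i].round(1)) for i in range(1,n) if st[i][4]>8 and 250<c[i][0]<345 and 200<c[i][1]<300])
t=grab('top');cv2.imwrite('pics/t9.png',t)
"
```

```text
[0.50728162 0.26834813 0.13815747] [-0.23593031  0.17781706 -0.69453408] [-0.0482561  -0.10681818 -0.00066688] 0.06008980937926805
[([311, 249, 8, 7, 42], array([314.1, 252.3]))]
```

Call:
{"fn": "move_arm", "kwargs": {
  "rows": [
    {"dp": [0, 0, 0], "turn": 0},
    {"dp": [0, 0, 0], "turn": 0},
    {"dp": [0, 0, 0], "turn": 0},
    {"dp": [0, 0, 0], "turn": 0},
    {"dp": [0, 0, 0], "turn": 0}
  ],
  "hand": -1,
  "newtons": 15
}}

```text
time: 17.7
eef_pos: [0.507, 0.2674, 0.1368]
tcp_rot: [-0.088, 1.583, 0.105]
ft_force: [-0.3, 0.0, -0.3]
finger_gap: 0.0318
```

Call:
{"fn": "move_arm", "kwargs": {
  "rows": [
    {"dp": [0, 0, 0], "turn": 0},
    {"dp": [0, 0, 0], "turn": 0},
    {"dp": [0, 0, 0], "turn": 0}
  ]
}}

```text
time: 17.95
eef_pos: [0.507, 0.2674, 0.1367]
tcp_rot: [-0.088, 1.583, 0.105]
ft_force: [0.4, 0.1, 0.6]
finger_gap: 0.0291
```

Call:
{"fn": "move_arm", "kwargs": {
  "rows": [
    {"dp": [-0.1, 0.8, 0.55], "turn": 0},
    {"dp": [-0.2, 2.0, 1.35], "turn": 0},
    {"dp": [-0.35, 3.2, 2.2], "turn": 0},
    {"dp": [-0.5, 4.4, 3.05], "turn": 0},
    {"dp": [-0.6, 5, 3.5], "turn": 0}
  ]
}}

```text
time: 18.37
eef_pos: [0.5009, 0.3197, 0.1736]
tcp_rot: [-0.088, 1.582, 0.106]
ft_force: [0.6, 0.9, -1.4]
finger_gap: 0.0292
```

Call:
{"fn": "move_arm", "kwargs": {
  "rows": [
    {"dp": [-0.2, 1.6, 1.1], "turn": 0},
    {"dp": [-0.35, 3.2, 2.2], "turn": 0},
    {"dp": [-0.5, 4.8, 3.3], "turn": 0},
    {"dp": [-0.7, 6.2, 4.4], "turn": 0},
    {"dp": [-0.8, 7, 5], "turn": 0}
  ]
}}

```text
time: 18.78
eef_pos: [0.4926, 0.3917, 0.2253]
tcp_rot: [-0.088, 1.581, 0.108]
ft_force: [0.8, -0.4, -1.0]
finger_gap: 0.0294
```

Call:
{"fn": "move_arm", "kwargs": {
  "rows": [
    {"dp": [0, 0.3, 0.5], "turn": 0},
    {"dp": [0, 0.5, 1], "turn": 0},
    {"dp": [0, 0.5, 1], "turn": 0}
  ]
}}

```text
time: 19.03
eef_pos: [0.4927, 0.397, 0.2362]
tcp_rot: [-0.088, 1.58, 0.109]
ft_force: [-0.1, -1.1, -0.9]
finger_gap: 0.0295
```

```bash
cat >> h.py <<'E'
from scipy.spatial.transform import Rotation as Rot
def tip():   # pipette silhouette vs. empty background is not kept: report blue button centre, in grip plane
    st=arm.sense();M=Rot.from_rotvec(st['tcp_rot']).as_matrix();G=st['eef_pos']+.006*M[:,0];yaw=np.arctan2(M[1,2],M[0,2])+np.pi/2
    s=grab('scene');m=((s[:,:,0].astype(int)-s[:,:,2]>60)&(s[:,:,0]>90)).astype(np.uint8)
    n,l,q,c=cv2.connectedComponentsWithStats(m);P=proj('scene',G);h=np.array([np.cos(yaw),np.sin(yaw),0])
    print("TCP",st['eef_pos'].round(4),"F",st['ft_force'].round(1),"gap",st['finger_gap'].round(4),"t",st['time'])
    for i in range(1,n):
        if q[i][4]>5 and np.hypot(*(c[i]-P))<70:
            b=onplane('scene',*c[i],G,yaw);d=b-G;print(q[i].tolist(),c[i].round(1),"fwd,up mm",(1e3*np.array([d@h,d[2]])).round(1),"elev",np.degrees(np.arctan2(d[2],d@h)).round(1))
    return s
E
python3 -c "
from h import *
cv2.imwrite('pics/s10.png',tip())"
```

```text
Traceback (most recent call last):
  File "h.py", line 24, in tip
    print("TCP",st['eef_pos'].round(4),"F",st['ft_force'].round(1),"gap",st['finger_gap'].round(4),"t",st['time'])
                                                                         ^^^^^^^^^^^^^^^^^^^^^^
AttributeError: 'float' object has no attribute 'round'
```

```bash
sed -i "s/st\['finger_gap'\].round(4)/round(st['finger_gap'],4)/" h.py; python3 -c "
from h import *
s=tip();cv2.imwrite('pics/s10.png',s)
# tip: difference to home view, right of grip
b=cv2.imread('pics/s9.png');d=(np.abs(s.astype(int)-b).sum(2)>60)[225:300,325:400]
for y in range(0,75,2):
    print(''.join('#' if v else '.' for v in d[y]))
"
```

```text
TCP [0.4927 0.3966 0.2355] F [-0.1 -0.1 -2.3] gap 0.0293 t 19.0833
[238, 227, 12, 7, 55] [242.5 230.1] fwd,up mm [45.5 19.3] elev 23.0
#######.######################################################.............
############################################################...............
###########################...#####..#################....####.............
###########################...###################....########..............
############################################...#########.##................
#######################################...############...##................
#####################....##########..######################................
######....##########.............##########################................
#######.....#######....#################.....############..................
#################..#########....#######.........###........................
###################..#####..##...#########.................................
#...#......#########.######...##########...................................
#####################################................
[... 1222 characters left out ...]
................
###........########........................................................
###.........##############.....##..........................................
############.#######################.......................................
#############...######################.....................................
###############...#######################..................................
#################...#####################..................................
##################....####################.................................
#####################...####################...............................
#######################...###################..............................
```

Call:
{"fn": "move_arm", "kwargs": {
  "rows": [
    {"dp": [0.2, -0.5, -2.5], "turn": 0},
    {"dp": [0.3, -0.8, -5.5], "turn": 0},
    {"dp": [0.3, -1, -8], "turn": 0},
    {"dp": [0.3, -1, -9.2], "turn": 0},
    {"dp": [0.3, -1, -9.2], "turn": 0}
  ],
  "newtons": 10
}}

```text
time: 19.55
eef_pos: [0.4948, 0.3851, 0.1398]
tcp_rot: [-0.09, 1.585, 0.105]
ft_force: [-0.2, -0.5, -0.5]
finger_gap: 0.0299
```

Call:
{"fn": "move_arm", "kwargs": {
  "rows": [
    {"dp": [0.1, -1, 0], "turn": 0},
    {"dp": [0.25, -2.3, 0], "turn": 0},
    {"dp": [0.35, -3.5, 0], "turn": 0},
    {"dp": [0.4, -3.9, 0], "turn": 0},
    {"dp": [0.4, -3.9, 0], "turn": 0}
  ]
}}

```text
time: 19.97
eef_pos: [0.4994, 0.3448, 0.141]
tcp_rot: [-0.088, 1.583, 0.104]
ft_force: [0.2, 0.1, -0.6]
finger_gap: 0.0294
```

```bash
python3 -c "
from h import *
s=tip();cv2.imwrite('pics/s11.png',s)"
```

```text
TCP [0.4994 0.3448 0.141 ] F [ 0.2  0.1 -0.6] gap 0.0294 t 19.9667
[271, 262, 10, 7, 48] [274.9 265.1] fwd,up mm [46.  19.5] elev 23.0
```

Call:
{"fn": "move_arm", "kwargs": {
  "rows": [
    {"dp": [0, 0, 1], "turn": 0},
    {"dp": [0, 0, 2], "turn": 0},
    {"dp": [0.1, -0.7, 3.2], "turn": 0},
    {"dp": [0.15, -1.5, 4.3], "turn": 0},
    {"dp": [0.25, -2.2, 5.2], "turn": 0}
  ]
}}

```text
time: 20.43
eef_pos: [0.502, 0.323, 0.1948]
tcp_rot: [-0.088, 1.582, 0.106]
ft_force: [1.4, 0.5, -1.4]
finger_gap: 0.0291
```

```bash
python3 -c "
from h import *
s=tip();cv2.imwrite('pics/s12.png',s)"
```

```text
TCP [0.502  0.323  0.1948] F [ 1.4  0.5 -1.4] gap 0.0291 t 20.4333
[284, 225, 9, 8, 60] [288.2 228.3] fwd,up mm [39.5 32.2] elev 39.2
```

Call:
{"fn": "move_arm", "kwargs": {
  "rows": [
    {"dp": [0.1, -1, 0.9], "turn": 0},
    {"dp": [0.2, -2.2, 1.75], "turn": 0},
    {"dp": [0.4, -3.4, 2.55], "turn": 0},
    {"dp": [0.5, -4.6, 3.2], "turn": 0},
    {"dp": [0.6, -5.4, 3.5], "turn": 0}
  ]
}}

```text
time: 20.9
eef_pos: [0.5089, 0.2665, 0.2328]
tcp_rot: [-0.086, 1.58, 0.105]
ft_force: [-0.7, 1.4, 0.1]
finger_gap: 0.0294
```

```bash
python3 -c "
from h import *
s=tip();cv2.imwrite('pics/s13.png',s)"
```

```text
TCP [0.5089 0.2665 0.2328] F [-0.7  1.4  0.1] gap 0.0294 t 20.9
[324, 187, 6, 6, 31] [326.5 189.4] fwd,up mm [21.6 44.4] elev 64.0
[295, 194, 7, 3, 12] [298.  194.9] fwd,up mm [75.9 52. ] elev 34.4
```

Call:
{"fn": "move_arm", "kwargs": {
  "rows": [
    {"dp": [0.15, -1.2, 0.5], "turn": 0},
    {"dp": [0.3, -2.6, 0.8], "turn": 0},
    {"dp": [0.45, -4, 1.1], "turn": 0},
    {"dp": [0.6, -5.2, 1.2], "turn": 0},
    {"dp": [0.7, -6.2, 1.2], "turn": 0}
  ]
}}

```text
time: 21.37
eef_pos: [0.5164, 0.2024, 0.2452]
tcp_rot: [-0.085, 1.579, 0.104]
ft_force: [-0.3, 1.3, 0.4]
finger_gap: 0.0294
```

```bash
python3 -c "
from h import *
s=tip();cv2.imwrite('pics/s14.png',s)"
```

```text
TCP [0.5164 0.2024 0.2452] F [-0.3  1.3  0.4] gap 0.0294 t 21.3667
[297, 194, 5, 2, 7] [299.1 194.6] fwd,up mm [138.4  39.8] elev 16.0
```

Call:
{"fn": "move_arm", "kwargs": {
  "rows": [
    {"dp": [-0.1, 1, 0], "turn": 0},
    {"dp": [-0.3, 2.5, 1], "turn": 0},
    {"dp": [-0.4, 4, 3], "turn": 0},
    {"dp": [-0.5, 5, 6], "turn": 0},
    {"dp": [-0.5, 5, 8.5], "turn": 0}
  ],
  "newtons": 20
}}

```text
time: 21.83
eef_pos: [0.5109, 0.2537, 0.3309]
tcp_rot: [-0.087, 1.58, 0.105]
ft_force: [-0.2, 0.2, -1.0]
finger_gap: 0.0295
```

Call:
{"fn": "move_arm", "kwargs": {
  "rows": [
    {"dp": [0, 0, 0.5], "turn": 0},
    {"dp": [0, 0, 0.5], "turn": 0},
    {"dp": [0, 0, 0.5], "turn": 0}
  ]
}}

```text
time: 22.08
eef_pos: [0.5107, 0.2542, 0.3347]
tcp_rot: [-0.087, 1.581, 0.105]
ft_force: [-0.8, -0.5, -1.0]
finger_gap: 0.0294
```

```bash
python3 -c "
from h import *
s=tip();cv2.imwrite('pics/s15.png',s)
cv2.imwrite('pics/t15.png',grab('top'))
P=arm.sense()['eef_pos'];A=P-[0,0,.014]
print(proj('scene',P),proj('scene',A-[0,0,.178]),proj('scene',A-[0,0,.086]))
cv2.imwrite('pics/d15.png',cv2.resize(s[110:350,220:460],None,fx=2.5,fy=2.5))"
```

```text
TCP [0.5107 0.2542 0.3347] F [-0.8 -0.5 -1. ] gap 0.0294 t 22.0833
[339, 125, 5, 4, 12] [340.8 126.4] fwd,up mm [ 8.9 48.1] elev 79.5
[297, 194, 5, 2, 7] [299.1 194.6] fwd,up mm [ 86.1 -50.1] elev -30.2
[344.89404499 149.91533536] [341.46942986 244.25910741] [342.9969126  202.17890918]
```

View pics/d15.png

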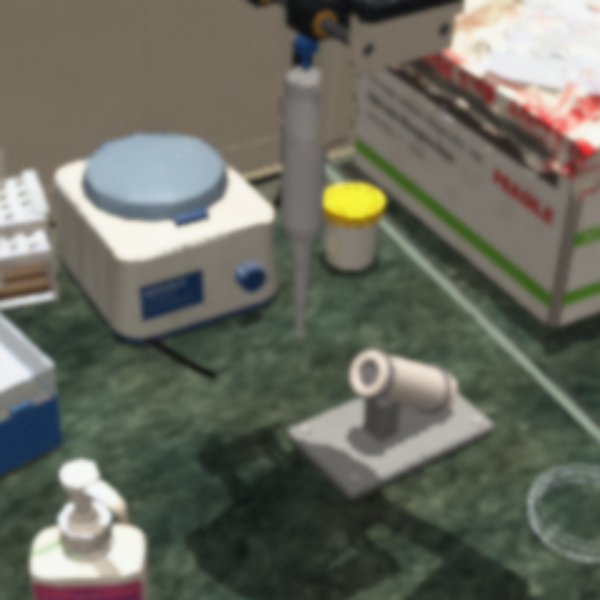

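Call:
{"fn": "move_arm", "kwargs": {
  "rows": [
    {"dp": [0, 0, 0], "turn": 0},
    {"dp": [0, 0, 0], "turn": 0},
    {"dp": [0, 0, 0], "turn": 0},
    {"dp": [0, 0, 0], "turn": 0}
  ]
}}

```text
time: 22.52
eef_pos: [0.5106, 0.2536, 0.3336]
tcp_rot: [-0.087, 1.583, 0.104]
ft_force: [-0.1, 0.2, -1.1]
finger_gap: 0.0292
```

```bash
python3 -c "
from workcell import arm
s=arm.sense();print(s['eef_pos'],s['joint_vel'].round(4),s['finger_gap'],s['ft_force']);print(arm.hand_in())"
```

```text
[0.5106113  0.2535916  0.33356816] [ 0.0003 -0.0021 -0.0064 -0.0001  0.0013  0.0008] 0.029169079755174476 [-0.12672758  0.21877155 -1.06538803]
the job is handed in; nothing more can be done
None
```

The job is handed in at about 22.5 s. The pump bottle is set aside, and the pipette is out of its sleeve, upright and held at rest.

**Bottle:** I lifted the arm over the glass pane and gripped the bottle by its collar. The first two closes were too low and caught the shoulder. I set it down upright and let go at about (0.41, 0.46), roughly 0.29 m from the sleeve's mouth.

**Pipette:** The tool cannot tilt, so after drawing the pipette out I turned it in the jaws by pressing its shaft against the sleeve's rim. I drew it out twice. After the first draw I judged the grip would leave the button against the palm, so I put the pipette back and regripped nearer the button. My first try at shifting the grip went the wrong way and had to be corrected.

**Last checks:**
- **Tilt:** measured from the line between button and tip, the pipette is about 1 to 2 degrees off vertical. The blue button patch alone gave about 9 degrees, but it was partly hidden. Both are within the 15-degree limit.
- **Tip height:** about 14 cm above the worktop.
- **Grip and motion:** the jaws are at 29 mm, the wrist reads about 1.1 N (roughly the pipette's weight), and the joints are nearly still.
- **Bottle and bystanders:** the bottle looked upright in the last picture. The cup, the dish and the visible part of the tip box looked where they had been, judged by eye only.

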